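# Rack the finished glass panels and clamp the roundel in the jig

### The job

Raise the jig's hold-down foot with its lever, free the finished panel beneath it, and stand that panel and every other finished rectangular panel on the bench upright on a short end in the wooden rack, one to a slot and fully down. Then with the foot still up lay the round piece flat and centred on the jig's cork pad, and lower the foot fully onto it. Leave the other things on the bench where they are.

Things in the scene. Friction and masses are not known exactly. Their poses are not given: they have to be found in the camera images.
- rack: Fixed beech rack, 215 x 92 mm, left or right on the table; origin at the centre of its underside, x away from the robot (within 0.2 rad of world x), z up. Panels stand on its base board, 12 mm above the origin, in four 16 mm wide slots between round-topped dowels (10 mm thick, tops 52 mm up, at y = +-22 mm). Side rails 26 mm high leave 76 mm in y. A seated panel's centre is 72 mm above the origin.
- jig: Fixed soldering jig, across the table from the rack: metal bed 6 mm thick, x from -55 to +120 mm, y +-55 mm about its origin, which lies under the middle of the cork pad at the bed's underside; x away from the robot (within 0.2 rad of world x), z up. Its head, two steel cheeks 49 mm high at x = 59 to 95 mm, y up to +-27 mm, holds the lever.
- pad (a point): Centre of the round cork pad (64 mm across, flush with the bed's top) on the jig, directly under the foot; axes as the jig's. A panel covers it at first.
- lever_pivot (a point): Hinge point of the foot lever in the jig's head, 75 mm beyond the pad along the jig's x and 32 mm above the jig's underside. The hinge axis is the jig's y.
- lever_knob (a point): Centre of the 20 mm black ball ending the lever's handle, a straight bar 11 mm thick, 100 mm from pivot to ball. Foot down: it leans 0.6 rad from vertical towards the robot; foot up: 0.6 rad away. The foot arm, 12 mm thick, points to the robot with an 18 mm rubber foot 75 mm out; fully raised the foot is some 85 mm above the bed and 40 mm on the robot's side of the pivot.
- foot_lever (a joint): Foot lever angle, rad: 0 = foot down (its rubber then just 1 mm above a 12 mm thick piece on the bed), 1.2 = foot fully up. Push the handle away from the robot to raise the foot, pull it back to lower it. It stays where it is left (friction about 0.15 N m, some 2 N at the ball).
- slot0 (a point): Middle of slot 1 of 4 of the rack, counted from the robot, at the top of the base board (rack x = -67.5 mm, y = 0, z = 12 mm); axes as the rack's. The slot runs along y.
- slot1 (a point): Middle of slot 2 of 4 of the rack, counted from the robot, at the top of the base board (rack x = -22.5 mm, y = 0, z = 12 mm); axes as the rack's. The slot runs along y.
- slot2 (a point): Middle of slot 3 of 4 of the rack, counted from the robot, at the top of the base board (rack x = +22.5 mm, y = 0, z = 12 mm); axes as the rack's. The slot runs along y.
- slot3 (a point): Middle of slot 4 of 4 of the rack, counted from the robot, at the top of the base board (rack x = +67.5 mm, y = 0, z = 12 mm); axes as the rack's. The slot runs along y.
- panel_jig: Finished stained-glass panel: rigid flat rectangle 120 x 60 x 12 mm (x, y, z), grey metal frame, 0.16 kg, lying flat, long side within about 0.3 rad of world x at the start. Origin at its very centre. Always there: on the jig's bed, far end under the foot, near end sticking out some 25 mm over the bed's edge.
- panel_a: Finished stained-glass panel: rigid flat rectangle 120 x 60 x 12 mm (x, y, z), grey metal frame, 0.16 kg, lying flat, long side within about 0.3 rad of world x at the start. Origin at its very centre. On the table; may be absent.
- panel_b: Finished stained-glass panel: rigid flat rectangle 120 x 60 x 12 mm (x, y, z), grey metal frame, 0.16 kg, lying flat, long side within about 0.3 rad of world x at the start. Origin at its very centre. On the table; may be absent.
- panel_c: Finished stained-glass panel: rigid flat rectangle 120 x 60 x 12 mm (x, y, z), grey metal frame, 0.16 kg, lying flat, long side within about 0.3 rad of world x at the start. Origin at its very centre. On the table; may be absent.
- roundel: Round glass piece in a grey metal rim, a flat disc 60 mm across and 12 mm thick, 0.09 kg, lying flat on the table. Origin at its centre, z through its thickness.
- flux_jar: Bystander: small jar 48 mm across, 50 mm high, standing in the middle among the pieces; origin under its base.
- pliers: Bystander: long-nose pliers, about 180 mm long, 12 mm high, lying near the robot; origin at the joint of its jaws, underside.
- spring_clamp: Bystander: spring clamp, 100 mm long, 20 mm high, lying near the robot; origin under its middle.
- flux_brush: Bystander: brush 160 mm long, lying near the robot; origin under its middle.
- tip_cleaner: Bystander: brass ball-shaped tip cleaner, 80 mm across, 64 mm high, beyond the pieces; origin under its base.
- drink_can: Bystander: drink can 66 mm across, 122 mm high, beyond the pieces; origin under its base.
- pin_box: Bystander: clear open box 110 x 80 x 28 mm beyond the pieces; origin under its middle.

How it is judged:
By the outcome, as a careful person would: the job done as asked, in the order asked, and still so for the second after the job is handed in, with the robot touching nothing.
Of panel_a, panel_b, panel_c only 2 to 3 are there at a start; the rules pass over those that are not, and their reading is None.
At some moment in a run one of roundel may be knocked a few centimetres aside while the robot is not near it.
It also fails if it takes over 210 s, if anything falls off the work surface, if the arm or the gripper's body presses on something with over 40 N, if the wrist force passes 120 N, or if a joint passes its speed limit or range.

### The arm

A 6-joint arm with a two-finger parallel gripper is mounted at the origin on the work surface. World frame = base frame: x ahead of the robot, y to its left, z up, the work surface at z = 0. Lengths are in m, angles in degrees, forces in N, time in s.
With the tool pointing down it reaches from about 0.325 to 0.775 m from the base axis. Payload 5.5 kg.
Tool frame: the origin (TCP) lies at the centre of the arm's flange, where the gripper is bolted on; the fingertips stand 182 mm ahead of it and the grasp point (between the pads) lies 163 mm ahead of it; z points along the fingers, y is the line along which they close (so a half turn about z gives the same grasp; the last joint's range is limited). The gripper opens to 88 mm and grips with 3 to 60 N. Pads are 20 mm wide; open, the fingers measure 115 mm over their backs; the gripper's body (75 mm by 178 mm) begins 61 mm behind the grasp point.
Start: joints at [-72.748, 5.22, 70.514, -0, 104.267, -3.249], TCP at [0.21, -0.562, 0.405] pointing down, gripper open.
Joint ranges: [-164.24, 164.24], [-49.07, 125.15], [9.68, 141.18], [-86.29, 266.29], [3.28, 154.24], [-151.56, 151.56]. Speed limits (degrees/s): [147.25, 147.25, 172.46, 180, 180, 180].

### API

Orientations are given as [roll, pitch, yaw] about the fixed x, y, z axes, in that order (R = Rz(yaw) Ry(pitch) Rx(roll)).
In Python, from station import r, eyes, claw gives the robot as it stands (r), with the cameras (eyes) and the gripper (claw). Calls block until the motion is done:
- r.reach(position, orientation): joint-space move of the TCP to a pose.
- r.servo_line(position, rotation=None, speed=0.15): straight line of the TCP; rotation=None keeps the orientation; speed is the mean speed in m/s.
- r.move_joints(angles): joint-space move.
- claw.let_go() and claw.grab(squeeze=None): open the fingers fully, or close them until they stop; squeeze is the grip in N (None keeps the last).
- r.wait(seconds).
- r.inverse_kinematics(position, orientation): joint angles nearest the present ones, or None.
- r.sense(): the state.
- eyes.snapshot(name): name is "scene" or "top"; returns a dict with "frame" (384x512x3 uint8, red, green, blue), "fx", "fy", "cx", "cy" (pixels), "R" (3x3) and "t" (3): a world point X has camera coordinates R X + t. Camera axes: x right, y down, z forward; pixel columns grow to the right and rows downward; lengths in m; the calibration is good to about 2 mm. A picture is of the moment at which its call begins. There is no depth.
A pose or a line that the arm cannot do raises r.IKError and nothing moves.
- r.hand_in(): hands the job in; it is judged then, once.
The state is a dict: "clock": time; "joints": joint angles; "joint_vel": joint speeds; "joint_torque": joint torques, N m; "tcp_pos": TCP position; "orientation": TCP orientation; "contact_force": force on the tool from outside, world axes, zero at the start; "torque": the same for the moment, N m; "opening": finger opening in m; "gripper_force": force on a finger pad.
Only numpy, scipy, OpenCV 4.12 (cv2) and the standard library are available. Lean on these libraries where they do the work, as an engineer would, in place of code of your own. Each camera call takes 0.05 s, during which the arm holds its last target. There are 200 camera calls.

## Working session

There is one attempt and no reset: what is moved stays moved. The work goes in short steps, each a Python script; the robot and the scene stay as the last script left them, time stands still between calls to the robot, and variables do not carry over. Pictures are saved under pics/ and viewed, at most 14 in all, crops included, and the job is handed in when it is done.

```bash
ls; mkdir -p pics; python3 - <<'E'
from station import r, eyes, claw
import cv2,numpy as np
s=r.sense();print(s)
for n in("scene","top"):
    d=eyes.snapshot(n);cv2.imwrite(f"pics/{n}0.png",cv2.resize(d["frame"][:,:,::-1],None,fx=1.5,fy=1.5,interpolation=cv2.INTER_CUBIC))
    print(n,d["fx"],d["cx"],d["cy"],np.round(d["R"],3).tolist(),np.round(d["t"],3), -np.array(d["R"]).T@d["t"])
E
```

```text
pics
station.py
{'clock': 0.0, 'joints': array([-7.27488796e+01,  5.26291909e+00,  7.05822247e+01,  2.25675388e-03,
        1.04267479e+02, -3.24741094e+00]), 'joint_vel': array([-0.06611344,  0.0586471 ,  0.03614696,  0.00483605, -0.06057763,
        0.01306587]), 'joint_torque': array([-9.08807579e-04, -4.46453118e+01, -4.06446004e+01,  6.98475237e-02,
        2.93875742e-02, -1.42213394e-04]), 'tcp_pos': array([ 0.21014212, -0.56205209,  0.40350512]), 'orientation': array([-1.79887682e+02, -8.56455588e-03,  2.04990769e+01]), 'contact_force': array([-0.88468113, -0.39588179, -0.34483507]), 'torque': array([-0.05581528, -0.00493694, -0.02708639]), 'gripper_force': 0.0, 'opening': 0.08773871465126586}
scene 458.1040340897718 263.3731584217811 189.22162882774086 [[0.883, 0.47, -0.003], [0.406, -0.766, -0.498], [-0.237, 0.439, -0.867]] [-0.512 -0.175  1.208] [ 0.80881932 -0.42390455  0.95834036]
top 402.03670556857674 253.81575512359774 194.75684014320794 [[0.019, -1.0, 0.001], [-0.982, -0.019, -0.19], [0.19, 0.002, -0.982]] [0.004 0.6   0.869] [0.42392806 0.0131631  0.96730079]
```

View pics/top0.png

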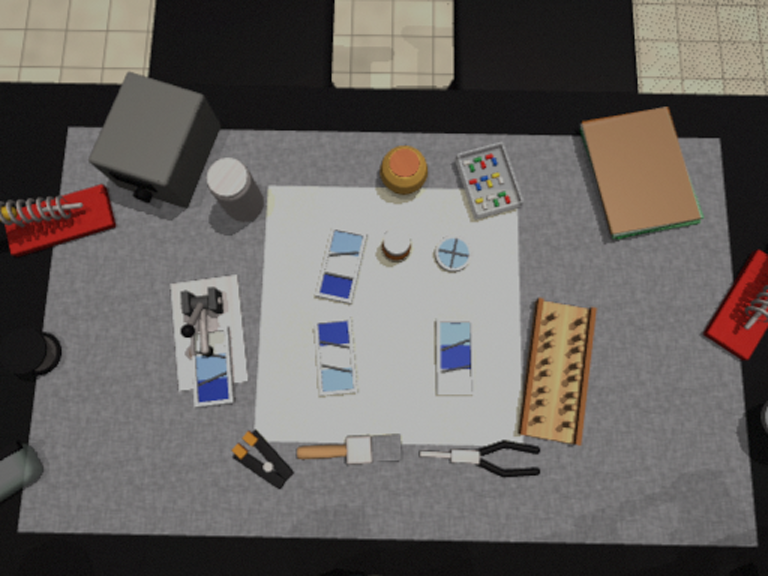

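View pics/scene0.png

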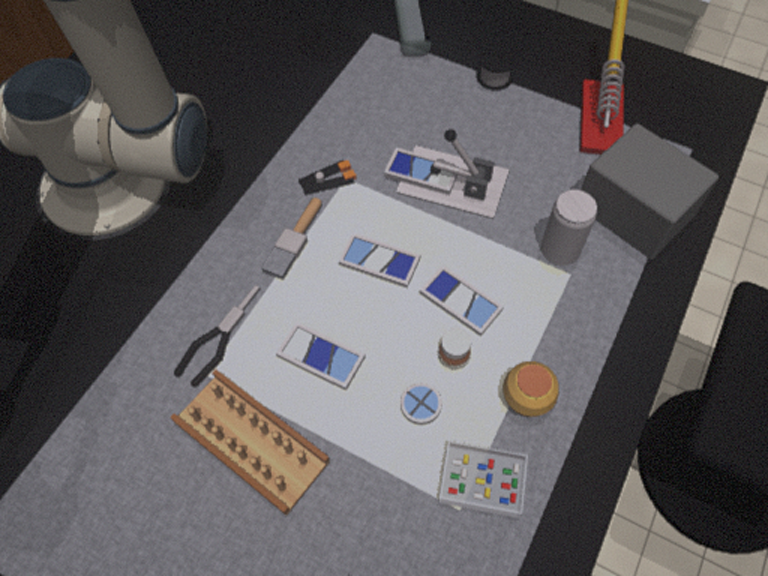

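The top view shows three table panels at about (342,265), (335,357) and (454,357), plus the jig panel at (212,370). The roundel is at (452,253), the jig on the left with its knob at (188,330), and the rack on the right at (558,372). The scene view agrees. I'll measure these next.

```bash
cat > h.py <<'E'
from station import r, eyes, claw
import cv2,numpy as np
def ray(d,uv):
    R=np.array(d["R"]);c=-R.T@np.array(d["t"]);v=R.T@np.array([(uv[0]-d["cx"])/d["fx"],(uv[1]-d["cy"])/d["fy"],1]);return c,v
def onz(d,uv,z):
    c,v=ray(d,uv);return c+v*(z-c[2])/v[2]
def proj(d,X):
    p=np.array(d["R"])@np.array(X)+np.array(d["t"]);return np.array([d["fx"]*p[0]/p[2]+d["cx"],d["fy"]*p[1]/p[2]+d["cy"]])
def tri(d1,u1,d2,u2):
    (a,v),(b,w)=ray(d1,u1),ray(d2,u2);v/=np.linalg.norm(v);w/=np.linalg.norm(w)
    s=np.linalg.lstsq(np.c_[v,-w],b-a,rcond=None)[0];p,q=a+v*s[0],b+w*s[1];return (p+q)/2,np.linalg.norm(p-q)
def blue(d):
    h=cv2.cvtColor(d["frame"],cv2.COLOR_RGB2HSV);return cv2.morphologyEx(cv2.inRange(h,(95,75,60),(130,255,255)),cv2.MORPH_CLOSE,np.ones((3,3)))
E
python3 - <<'E'
from h import *
ds={n:eyes.snapshot(n) for n in("top","scene")}
for n,d in ds.items():
    np.save(f"{n}.npy",d,allow_pickle=True)
    print(n)
    cs,_=cv2.findContours(blue(d),cv2.RETR_EXTERNAL,cv2.CHAIN_APPROX_NONE)
    for c in cs:
        if cv2.contourArea(c)<60: continue
        P=np.array([onz(d,p[0],.012)[:2]*1000 for p in c],np.float32)
        (x,y),(w,h),a=cv2.minAreaRect(P);print(np.mean(c[:,0],0).round(),'c',round(x,1),round(y,1),'wh',round(w,1),round(h,1),'a',round(a,1))
t=ds["top"]["frame"][:,:,::-1];s=ds["scene"]["frame"][:,:,::-1]
z=lambda im,x,y,w,h,k:cv2.resize(im[y:y+h,x:x+w],None,fx=k,fy=k,interpolation=cv2.INTER_CUBIC)
cv2.imwrite("pics/track.png",np.hstack([z(t,340,192,66,112,5),z(t,106,176,66,112,5)]))
cv2.imwrite("pics/sjig.png",np.vstack([z(s,250,76,100,72,4),z(s,110,240,115,105,4)[:,:400]][:1]))
cv2.imwrite("pics/tpan.png",z(t,200,145,125,125,4.8))
E
```

```text
top
[141. 252.] c 467.9 278.3 wh 71.0 46.0 a 7.1
[303. 238.] c 508.0 -104.3 wh 35.5 45.8 a 1.1
[222. 222.] c 541.2 90.2 wh 35.4 46.5 a 6.9
[224. 190.] c 618.2 88.8 wh 46.4 31.0 a 78.8
[230. 161.] c 690.0 74.3 wh 42.7 31.3 a 79.8
scene
[280. 268.] c 675.2 -101.1 wh 45.7 43.7 a 74.3
[220. 239.] c 524.0 -104.3 wh 70.6 45.7 a 1.5
[320. 207.] c 688.8 73.7 wh 44.0 32.2 a 79.3
[294. 190.] c 617.0 88.0 wh 44.3 31.5 a 80.0
[266. 177.] c 540.1 89.6 wh 34.0 43.2 a 6.7
[239. 167.] c 468.4 81.8 wh 32.1 42.9 a 6.7
[274. 110.] c 462.6 281.0 wh 67.2 43.7 a 9.9
```

View pics/track.png

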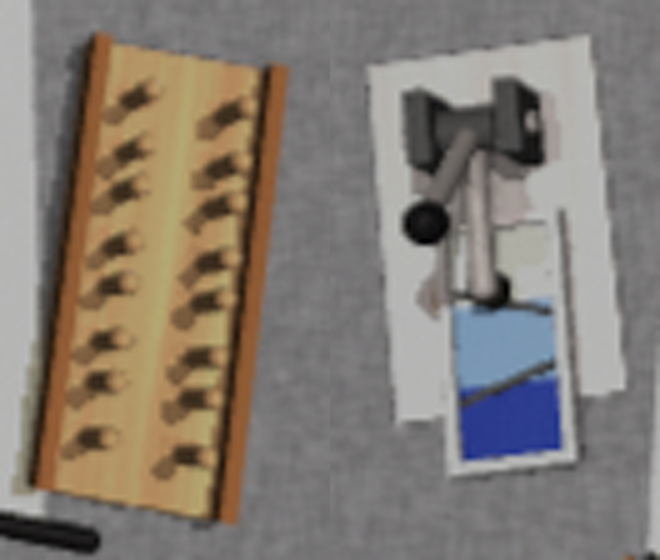

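View pics/tpan.png

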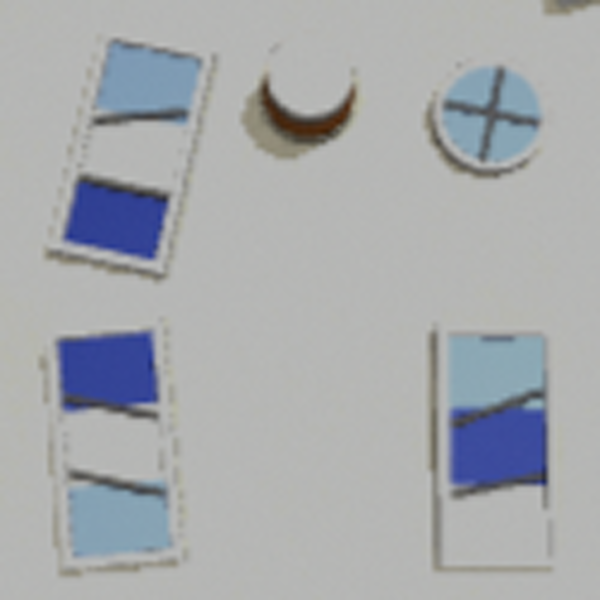

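The rack's dowels and rails are clear in the top crop, as are the jig's bed, knob and foot. The panels' blue glass gives clean outlines with a frame about 6 mm wide. Next I'll view enlarged crops of the rack in both views and of the jig in the scene view.

```bash
python3 - <<'E'
from h import *
L=lambda n:np.load(f"{n}.npy",allow_pickle=True).item()
t=L("top")["frame"][:,:,::-1];s=L("scene")["frame"][:,:,::-1]
z=lambda im,x,y,w,h,k:cv2.resize(im[y:y+h,x:x+w],None,fx=k,fy=k,interpolation=cv2.INTER_CUBIC)
cv2.imwrite("pics/rack8.png",z(cv2.rotate(t,cv2.ROTATE_90_CLOCKWISE),384-304+0,340,112,66,7))
cv2.imwrite("pics/srack.png",z(s,110,245,112,100,6))
cv2.imwrite("pics/sjig8.png",z(s,250,76,100,72,8))
E
```

```text
(no output)
```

View pics/rack8.png

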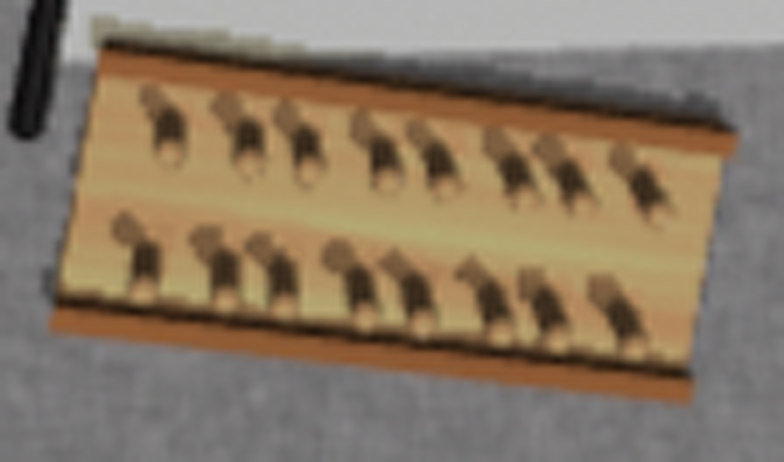

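View pics/srack.png

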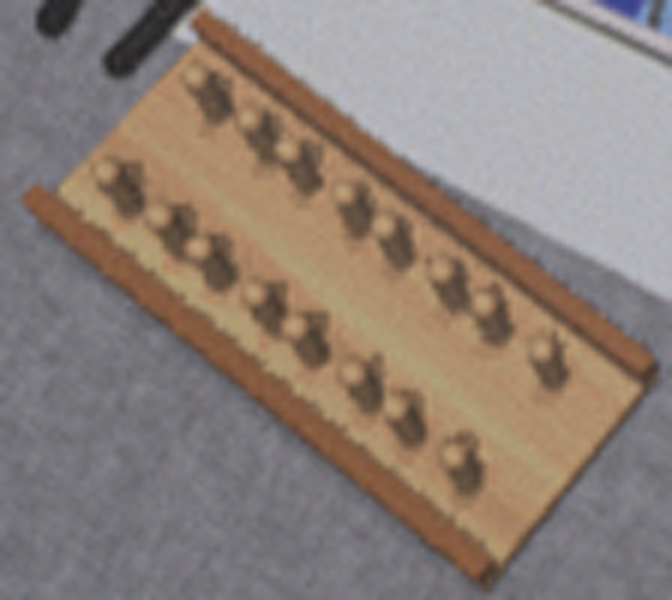

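View pics/sjig8.png

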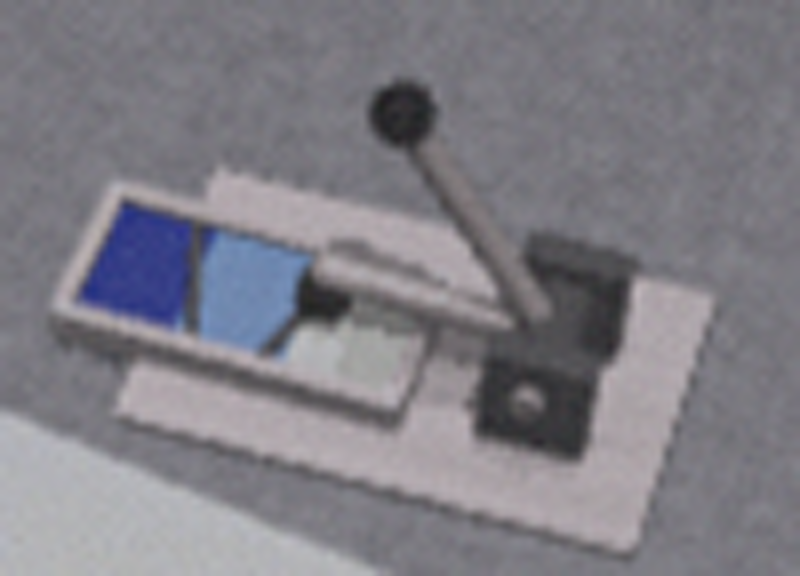

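The scene crop shows all 16 dowel tops as bright domes, and the jig crop shows four clear bed corners and the knob at (403,113). I'll fit the poses from these.

```bash
python3 - <<'E'
from h import *
L=lambda n:np.load(f"{n}.npy",allow_pickle=True).item()
T,S=L("top"),L("scene")
def cr(pts,k,ox,oy): return (np.array(pts,float)+.5)/k-.5+[ox,oy]
def fit(M,W):
    M,W=np.array(M)[:,:2],np.array(W)[:,:2];a,b=M-M.mean(0),W-W.mean(0)
    H=a.T@b;th=np.arctan2(H[0,1]-H[1,0],H[0,0]+H[1,1]);c,s=np.cos(th),np.sin(th);R=np.array([[c,-s],[s,c]])
    o=W.mean(0)-R@M.mean(0);e=(M@R.T+o-W);return (o*1000).round(1),np.degrees(th).round(2),'res',(np.sqrt((e**2).sum(1))*1000).round(1)
xs=[-80.5,-54.5,-35.5,-9.5,9.5,35.5,54.5,80.5]
M=np.array([(x,22) for x in xs]+[(x,-22) for x in xs])/1e3
s=cr([(200,82),(252,118),(290,150),(347,195),(389,226),(445,270),(487,302),(545,350),(108,172),(160,216),(202,248),(259,294),(302,327),(357,373),(402,404),(458,452)],6,110,245)
t=cr([(172,150),(247,165),(308,172),(386,180),(447,188),(520,195),(577,203),(655,213),(145,287),(225,297),(285,303),(365,315),(422,323),(500,332),(557,338),(633,345)],7,80,340)
t=np.c_[t[:,1],383-t[:,0]]
print("rack",fit(M,[onz(S,p,.049) for p in s]),fit(M,[onz(T,p,.049) for p in t]))
q=[tri(T,a,S,b) for a,b in zip(t,s)];print("tri",fit(M,[x[0] for x in q]),np.round([x[0][2] for x in q],3))
B=np.array([(120,55),(120,-55),(-55,-55),(-55,55)])/1e3
sj=cr([(715,292),(635,553),(118,413),(215,172)],8,250,76);tj=cr([(38,68),(260,36),(295,388),(68,424)],5,106,176)
print("jig",fit(B,[onz(S,p,.006) for p in sj]),fit(B,[onz(T,p,.006) for p in tj]))
print("knob",tri(T,cr([(97,222)],5,106,176)[0],S,cr([(403,113)],8,250,76)[0]))
for n,d in(("top",T),("scene",S)):
    g=[];cs,_=cv2.findContours(blue(d),cv2.RETR_EXTERNAL,cv2.CHAIN_APPROX_NONE)
    cs=[c for c in cs if cv2.contourArea(c)>60]
    P=[np.array([onz(d,p[0],.012)[:2]*1000 for p in c],np.float32) for c in cs]
    def un(f): return np.vstack([p for p in P if f(p.mean(0))])
    near=lambda x,y,rr:(lambda m:np.hypot(m[0]-x,m[1]-y)<rr)
    for nm,f in(("A",near(654,81,50)),("B",near(505,86,50))):
        try:print(n,nm,cv2.minAreaRect(un(f)))
        except Exception as e:print(e)
    p=un(near(520,-104,40));print(n,"C",cv2.minAreaRect(p))
    p=[c for c in cs if abs(onz(d,c[:,0].mean(0),.018)[1]-.279)<.03][0]
    print(n,"J",cv2.minAreaRect(np.array([onz(d,q[0],.018)[:2]*1000 for q in p],np.float32)))
    h=cv2.cvtColor(d["frame"],cv2.COLOR_RGB2HSV);m=cv2.inRange(h,(88,30,60),(130,255,255));m=cv2.morphologyEx(m,cv2.MORPH_CLOSE,np.ones((5,5)))
    for c in cv2.findContours(m,cv2.RETR_EXTERNAL,cv2.CHAIN_APPROX_NONE)[0]:
        w=np.array([onz(d,q[0],.012)[:2]*1000 for q in c],np.float32)
        if cv2.contourArea(c)>60 and w[:,0].mean()>400 and w[:,0].mean()<720: print("  lt",np.round(cv2.minAreaRect(w)[0],1),np.round(cv2.minAreaRect(w)[1],1),round(cv2.minAreaRect(w)[2],1))
E
```

```text
rack (array([ 489.7, -263.7]), np.float64(-8.68), 'res', array([2. , 0.4, 0.6, 0.6, 0.4, 0.2, 0.2, 0.8, 0.6, 1. , 0.5, 0.2, 0.8,
       0. , 1.2, 0.8])) (array([ 489.2, -262.9]), np.float64(-9.08), 'res', array([1.6, 1. , 0.8, 0.5, 0.7, 1.4, 1.2, 0.9, 1. , 0.5, 0.9, 0.6, 0.6,
       0.5, 0.3, 0.6]))
tri (array([ 489.3, -263.4]), np.float64(-8.84), 'res', array([1. , 0.2, 0.4, 0.4, 0.7, 0.7, 0.7, 0.6, 0.5, 0.4, 0.4, 0.4, 0.5,
       0.3, 0.6, 0.6])) [0.045 0.049 0.049 0.046 0.048 0.046 0.047 0.046 0.048 0.048 0.048 0.048
 0.048 0.048 0.049 0.048]
jig (array([507.7, 285.4]), np.float64(9.88), 'res', array([1.2, 0.9, 1.9, 1.4])) (array([509. , 285.8]), np.float64(9.49), 'res', array([1.3, 1. , 2. , 1.1]))
knob (array([0.52802785, 0.2871808 , 0.11909826]), np.float64(0.0009860157437487655))
top A ((654.0384521484375, 81.41958618164062), (46.17385482788086, 104.39936828613281), 78.34036254882812)
top B ((541.2427368164062, 90.15650939941406), (35.423912048339844, 46.508811950683594), 6.856220245361328)
top C ((507.95379638671875, -104.32270812988281), (35.50859069824219, 45.84222030639648
[... 365 characters left out ...]
 [48.  36.2] 79.8
scene A ((653.1553344726562, 80.83924865722656), (44.441741943359375, 104.9053726196289), 79.06897735595703)
scene B ((504.72998046875, 85.58570861816406), (105.41071319580078, 43.2841682434082), 6.33705997467041)
scene C ((523.9962768554688, -104.29568481445312), (70.61531066894531, 45.6834602355957), 1.5291558504104614)
scene J ((464.7457275390625, 276.509033203125), (66.75231170654297, 43.45940017700195), 9.892967224121094)
  lt [ 675.4 -101.3] [48.3 48.5] 78.9
  lt [ 524.2 -104.6] [74.7 47.9] 1.0
  lt [688.2  73.6] [47.6 36.4] 80.0
  lt [617.   87.8] [47.3 33.3] 78.1
  lt [540.2  89.6] [36.3 46.8] 6.6
  lt [469.   81.4] [35.5 47.2] 6.8
  lt [464.4 280.7] [72.2 47.3] 7.9
```

Both views agree to about 1 mm on the rack and jig, and the knob height is as expected. Next I'll check IK for grasping with the tool tilted about the panel's width axis, so that at the rack it dips below horizontal.

```bash
cat >> h.py <<'E'
from scipy.spatial.transform import Rotation as Ro
Rz=lambda a:Ro.from_euler('z',a,degrees=True).as_matrix()
eul=lambda R:Ro.from_matrix(R).as_euler('xyz',degrees=True)
RACK=(np.array([.4894,-.2634,0]),-8.85); JIG=(np.array([.5084,.2856,0]),9.7)
PAN=dict(A=(.6536,.0811,.006,-11.2),B=(.505,.086,.006,6.7),C=(.5085,-.1042,.006,1.2),J=(.4841,.2793,.012,8.0))
def rackpt(x,y,z): return RACK[0]+Rz(RACK[1])@np.array([x,y,z])
def jigpt(x,y,z): return JIG[0]+Rz(JIG[1])@np.array([x,y,z])
def tool_in_panel(sg,phi,flip,d,s):
    z=np.array([-sg*np.sin(phi),0,-np.cos(phi)]);y=np.array([0,flip,0.]);return np.c_[np.cross(y,z),y,z],np.array([sg*d,0,0])-z*(s+.163)
def plan(p,slot,sg,phi,flip,rho,d,s):
    "tcp poses (pos,R) at pick and at the seated place"
    X=PAN[p];c=np.array(X[:3]);Rp=Rz(X[3]);Rt,o=tool_in_panel(sg,phi,flip,d,s)
    ex=np.array([0,0,sg*1.]);ez=np.array([-rho,0,0.]);Rq=Rz(RACK[1])@np.c_[ex,np.cross(ez,ex),ez]
    cq=rackpt([-.0675,-.0225,.0225,.0675][slot],0,.072)
    return (c+Rp@o,Rp@Rt),(cq+Rq@o,Rq@Rt)
ik=lambda P:r.inverse_kinematics(P[0],eul(P[1]))
E
python3 - <<'E'
from h import *
S=np.load("scene.npy",allow_pickle=True).item();T=np.load("top.npy",allow_pickle=True).item()
print("jar",onz(S,(455/1.5,362/1.5),0),tri(T,(397/1.5,238/1.5),S,(456/1.5,343/1.5)))
for p in"CBAJ":
  for sg in(1,-1):
    for phi in(15,22,30):
      f=np.radians(phi);s=.019-(.0045-.010*np.sin(f))/np.cos(f)
      for flip in(1,-1):
        out=[]
        a,_=plan(p,0,sg,f,flip,1,.035,s);ja=ik(a)
        if ja is None: print(p,sg,phi,flip,"nopick");continue
        for rho in(1,-1):
          o=''
          for k in range(4):
            _,b=plan(p,k,sg,f,flip,rho,.035,s);jb=ik(b);b2=(b[0]+[0,0,.13],b[1]);o+='Y' if jb is not None and ik(b2) is not None else '-'
            if k==3 and jb is not None: o+=str(np.round(jb).astype(int))
          out.append(o)
        print(p,sg,phi,flip,np.round(ja).astype(int),out)
E
```

```text
jar [ 0.69123939 -0.01679029  0.        ] (array([ 0.68718579, -0.00971861,  0.05138872]), np.float64(0.00345892997357438))
C 1 15 1 [ -12   16   82   -3   97 -103] ['----', '----']
C 1 15 -1 [-12  16  82  -3  97  77] ['---Y[-51 -28 139  91  40 -15]', '----']
C 1 22 1 [ -11   22   76   -5  104 -103] ['----', '----']
C 1 22 -1 [-11  22  76  -5 104  77] ['---Y[-49 -30 136  74  39   3]', '----']
C 1 30 1 [ -11   30   68   -6  112 -103] ['----', 'YY--']
C 1 30 -1 [-11  30  68  -6 112  77] ['--YY[-47 -31 131  55  41  21]', 'YY--']
C -1 15 1 [ -20  -23  120    6   70 -113] ['---Y[-51 -28 139  91  40 -15]', '----']
C -1 15 -1 [-20 -23 120   6  70  67] ['----', '----']
C -1 22 1 [ -23  -30  126   10   65 -117] ['---Y[-49 -30 136  74  39   3]', '----']
C -1 22 -1 [-23 -30 126  10  65  63] ['----', '----']
C -1 30 1 [ -26  -39  133   15   60 -122] ['--YY[-47 -31 131  55  41  21]', 'YY--']
C -1 30 -1 [-26 -39 133  15  60  58] ['----', 'YY--']
B 1 15 1 [  6  15  83   0  97 -91] ['----', '----']
B 1 15 -1 [ 6 15 83  0 97 89] ['---Y[-51 -28 139  91  40 -15]', '----']
B 1 22 1 [  6  22  76   0 104 
[... 1497 characters left out ...]
5] ['---Y[-51 -28 139  91  40 -15]', '----']
J 1 22 1 [ 22  27  69   6 105 -75] ['----', '----']
J 1 22 -1 [ 22  27  69   6 105 105] ['---Y[-49 -30 136  74  39   3]', '----']
J 1 30 1 [ 21  34  61   7 114 -75] ['----', 'YY--']
J 1 30 -1 [ 21  34  61   7 114 105] ['--YY[-47 -31 131  55  41  21]', 'YY--']
J -1 15 1 [ 32 -15 113  -6  69 -65] ['---Y[-51 -28 139  91  40 -15]', '----']
J -1 15 -1 [ 32 -15 113  -6  69 115] ['----', '----']
J -1 22 1 [ 34 -21 118 -11  63 -61] ['---Y[-49 -30 136  74  39   3]', '----']
J -1 22 -1 [ 34 -21 118 -11  63 119] ['----', '----']
J -1 30 1 [ 37 -27 125 -17  56 -55] ['--YY[-47 -31 131  55  41  21]', 'YY--']
J -1 30 -1 [ 37 -27 125 -17  56 125] ['----', 'YY--']
```

```bash
python3 - <<'E'
from h import *
for p in"CBAJ":
  for sg in(1,-1):
    for phi in(37,45,52):
      f=np.radians(phi);s=.019-(.0045-.010*np.sin(f))/np.cos(f)
      for flip in(1,-1):
       for d in (.035,.042):
        a,_=plan(p,0,sg,f,flip,1,d,s);ja=ik(a)
        if ja is None or ik((a[0]+[0,0,.1],a[1])) is None: print(p,sg,phi,flip,"nopick");continue
        o='';q=[]
        for k in range(4):
            _,b=plan(p,k,sg,f,flip,1,d,s);jb=ik(b);b2=(b[0]+[0,0,.13],b[1]);o+='Y' if jb is not None and ik(b2) is not None else '-'
            if k in(0,3) and jb is not None: q.append(np.round(jb).astype(int))
        print(p,sg,phi,flip,d,np.round(ja).astype(int),o,*q)
E
```

```text
C 1 37 1 0.035 [ -10   36   62   -8  119 -103] -YYY [ -45  -29  126   42   45 -147]
C 1 37 1 0.042 [ -10   37   60   -8  119 -103] -YYY [ -45  -30  126   42   45 -146]
C 1 37 -1 0.035 [-10  36  62  -8 119  77] -YYY [-45 -29 126  42  45  33]
C 1 37 -1 0.042 [-10  37  60  -8 119  77] -YYY [-45 -30 126  42  45  34]
C 1 45 1 0.035 [ -10   44   54   -9  126 -103] -YYY [ -42  -26  120   30   50 -136]
C 1 45 1 0.042 [  -9   45   52   -9  127 -103] -YYY [ -42  -26  119   30   51 -135]
C 1 45 -1 0.035 [-10  44  54  -9 126  77] -YYY [-42 -26 120  30  50  44]
C 1 45 -1 0.042 [ -9  45  52  -9 127  77] -YYY [-42 -26 119  30  51  45]
C 1 52 1 0.035 [  -9   50   47  -11  133 -104] YYYY [ -53  -46  129   27   70 -138] [ -40  -22  114   22   56 -128]
C 1 52 1 0.042 [  -9   52   45  -11  134 -104] YYYY [ -53  -46  128   27   70 -137] [ -40  -22  113   22   57 -128]
C 1 52 -1 0.035 [ -9  50  47 -11 133  76] YYYY [-53 -46 129  27  70  42] [-40 -22 114  22  56  52]
C 1 52 -1 0.042 [ -9  52  45 -11 134  76] YYYY [-53 -46 128  27  70  43] [-40 -22 113  22  57  52]
C -1 37 1 nopick
C -1 37 1 nopick
C -1 37 
[... 3565 characters left out ...]
2 113  22  57  52]
J -1 37 1 0.035 [ 40 -32 131 -24  51 -48] -YYY [-45 -29 126  42  45  33]
J -1 37 1 0.042 [ 41 -33 131 -24  52 -47] -YYY [-45 -30 126  42  45  34]
J -1 37 -1 0.035 [ 40 -32 131 -24  51 132] -YYY [ -45  -29  126   42   45 -147]
J -1 37 -1 0.042 [ 41 -33 131 -24  52 133] -YYY [ -45  -30  126   42   45 -146]
J -1 45 1 0.035 [ 44 -36 137 -35  46 -37] -YYY [-42 -26 120  30  50  44]
J -1 45 1 0.042 [ 44 -38 137 -35  47 -37] -YYY [-42 -26 119  30  51  45]
J -1 45 -1 0.035 [ 44 -36 137 -35  46 143] -YYY [ -42  -26  120   30   50 -136]
J -1 45 -1 0.042 [ 44 -38 137 -35  47 143] -YYY [ -42  -26  119   30   51 -135]
J -1 52 1 nopick
J -1 52 1 nopick
J -1 52 -1 nopick
J -1 52 -1 nopick
```

IK works. J goes to slot 4 and A to slot 3, both at a 37° tilt gripped at the near end. C goes to slot 2 at 45° and B to slot 1 at 52°, both gripped at the far end. First I'll raise the lever, pushing the ball with closed fingers and watching the force.

```bash
python3 - <<'E'
from h import *
R=Rz(JIG[1])@np.diag([1,-1,-1.]);e=eul(R)
print(ik((jigpt(-.02,0,.277),R)),ik((jigpt(.12,0,.277),R)))
claw.grab(20)
r.reach(jigpt(-.03,0,.36),e);r.servo_line(jigpt(-.03,0,.275))
f0=np.array(r.sense()["contact_force"]);x=-.03;ux=Rz(JIG[1])[:,0]
while x<.125:
    x+=.006;r.servo_line(jigpt(x,0,.275),speed=.08)
    f=(np.array(r.sense()["contact_force"])-f0)@ux
    print(round(x,3),round(f,1),end=' | ')
    if f<-14: break
r.servo_line(jigpt(x-.01,0,.275));r.servo_line(jigpt(x-.01,0,.38))
claw.let_go()
s=r.sense();print(s["clock"],s["tcp_pos"])
P=plan("J",3,-1,np.radians(37),1,1,.035,.0)[0]
r.reach(jigpt(-.06,-.15,.4),e)
d=eyes.snapshot("scene");np.save("s1.npy",d,allow_pickle=True)
cv2.imwrite("pics/s1.png",cv2.resize(d["frame"][60:160,230:370,::-1],None,fx=5,fy=5,interpolation=cv2.INTER_CUBIC))
E
```

```text
[ 2.65535967e+01  4.51703807e-01  8.83750854e+01 -2.54444375e-14
  9.11732108e+01  1.06853597e+02] [ 2.32174023e+01  2.09022061e+01  6.54261320e+01 -2.54444375e-14
  9.36716619e+01  1.03517402e+02]
-0.024 -0.3 | -0.018 -0.5 | -0.012 -0.6 | -0.006 -0.1 | -0.0 -0.4 | 0.006 -2.1 | 0.012 -0.5 | 0.018 -0.2 | 0.024 -0.9 | 0.03 -0.5 | 0.036 -0.4 | 0.042 -1.6 | 0.048 -0.6 | 0.054 -0.8 | 0.06 0.1 | 0.066 -0.7 | 0.072 -1.7 | 0.078 -1.4 | 0.084 -1.0 | 0.09 -2.0 | 0.096 -0.3 | 0.102 -6.9 | 0.108 -26.8 | 13.5833 [0.60500675 0.30209954 0.38001598]
```

View pics/s1.png

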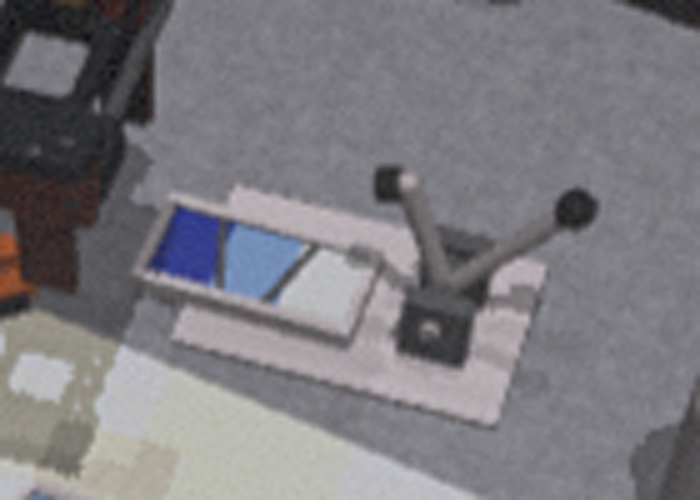

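The lever is fully up: the ball is on the far side at (577,208) and the foot is raised at (390,183). The jig panel's four top corners are visible at (172,197), (380,262), (351,333) and (137,270), so I'll refine its pose and move it.

```bash
cat >> h.py <<'E'
def pick(p,slot,sg,phi,flip,lift,d=.035,side=None):
    f=np.radians(phi);s=.019-(.0045-.010*np.sin(f))/np.cos(f)
    a,b=plan(p,slot,sg,f,flip,1,d,s);ea=eul(a[1]);up=np.array([0,0,1.])
    claw.let_go();r.reach(a[0]+up*.11,ea);r.servo_line(a[0]+up*.03,speed=.2);r.servo_line(a[0],speed=.06)
    print("at pick force",np.round(r.sense()["contact_force"],1))
    claw.grab(45);print("opening",r.sense()["opening"])
    q=a[0]+up*(.02 if side is not None else lift);r.servo_line(q,speed=.12)
    if side is not None: q=q+side;r.servo_line(q,speed=.15);r.servo_line(q+up*lift,speed=.2)
    s=r.sense();print("lifted",s["opening"],s["gripper_force"],s["clock"]);return b
def place(b,hi=.13):
    e=eul(b[1]);up=np.array([0,0,1.])
    r.reach(b[0]+up*hi,e);r.servo_line(b[0]+up*.055,speed=.12);r.wait(.3)
    f0=np.array(r.sense()["contact_force"]);z=.055
    while z>-.004:
        z-=.004;r.servo_line(b[0]+up*z,speed=.05);f=np.array(r.sense()["contact_force"])-f0
        if np.abs(f).max()>3: print(round(z,3),f.round(1))
        if f[2]>10 or np.abs(f[:2]).max()>15: break
    return z,f
E
python3 - <<'E'
from h import *
S=np.load("s1.npy",allow_pickle=True).item()
c=[onz(S,(np.array(p)+.5)/5-.5+[230,60],.018)[:2] for p in[(172,197),(380,262),(351,333),(137,270)]]
c=np.array(c);ax=(c[1]-c[0]+c[2]-c[3]);print(c.mean(0),np.degrees(np.arctan2(ax[1],ax[0])),[np.linalg.norm(c[i]-c[i-1]).round(4) for i in range(4)])
E
```

```text
[0.48535242 0.27852356] 6.551764161169192 [np.float64(0.0529), np.float64(0.1178), np.float64(0.0496), np.float64(0.1179)]
```

```bash
sed -i 's/J=(.4841,.2793,.012,8.0)/J=(.485,.279,.012,7.3)/' h.py; python3 - <<'E'
from h import *
b=pick("J",3,-1,37,1,.13,side=Rz(JIG[1])@np.array([-.01,-.11,0]))
r.reach(b[0]+[0,0,.13],eul(b[1]));r.servo_line(b[0]+[0,0,.06],speed=.12)
d=eyes.snapshot("scene");print(r.sense()["clock"],np.round(r.sense()["contact_force"],1))
cv2.imwrite("pics/s2.png",cv2.resize(d["frame"][190:360,90:310,::-1],None,fx=3.5,fy=3.5,interpolation=cv2.INTER_CUBIC))
E
```

```text
at pick force [-0.8 -0.3  1. ]
opening 0.059158148204725314Traceback (most recent call last):
  File "<stdin>", line 2, in <module>
  File "h.py", line 37, in pick
    if side is not None: q=q+side;r.servo_line(q,speed=.15);r.servo_line(q+up*lift,speed=.2)
                                                            ~~~~~~~~~~~~^^^^^^^^^^^^^^^^^^^^
host.IKError: the arm cannot follow that straight line within its joint ranges
```

The panel is gripped and has been slid aside. That lift is out of reach, so I'll lift less and then reach out.

```bash
python3 - <<'E'
from h import *
f=np.radians(37);s=.019-(.0045-.010*np.sin(f))/np.cos(f)
a,b=plan("J",3,-1,f,1,1,.035,s)
S=r.sense();p=S["tcp_pos"];print(p,S["joints"].round())
ok=False
for dx in(0,.03,.06,.09):
  for h in(.10,.08,.06):
    try: r.servo_line(p+[dx,0,h],speed=.15);ok=True;print(dx,h);break
    except r.IKError: pass
  if ok:break
assert ok
j0=r.sense()["joints"];jb=r.inverse_kinematics(b[0]+[0,0,.13],eul(b[1]));print(j0.round(),jb.round())
r.reach(b[0]+[0,0,.13],eul(b[1]));r.servo_line(b[0]+[0,0,.06],speed=.12)
d=eyes.snapshot("scene");print(r.sense()["clock"],np.round(r.sense()["contact_force"],1))
cv2.imwrite("pics/s2.png",cv2.resize(d["frame"][190:360,90:310,::-1],None,fx=3.5,fy=3.5,interpolation=cv2.INTER_CUBIC))
E
```

```text
[0.34910313 0.15049623 0.17849207] [ 22. -48. 138. -11.  55. -72.]
0.03 0.1
[ 20. -44. 125.  -9.  62. -76.] [-45. -34. 116.  35.  56.  45.]
23.3 [ 0.6  0.3 -1.6]
```

View pics/s2.png

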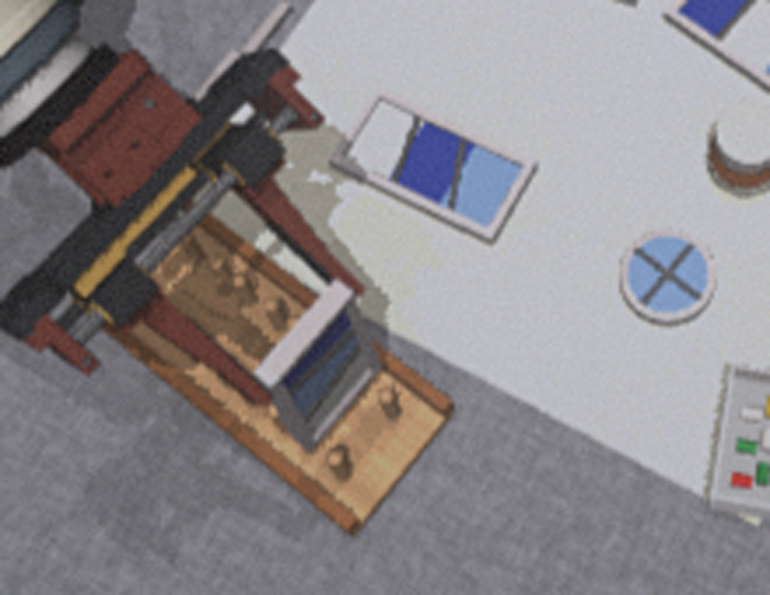

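The panel is held upright above slot 4, just this side of the last dowel pair at (390,400)/(340,462). I'll lower it with force checks.

```bash
cat >> h.py <<'E'
def seat(b,hi=.13):
    z,f=place(b,hi);print("stop",z,f.round(1));return z
def release(b):
    p=r.sense()["tcp_pos"];claw.let_go();tz=b[1][:,2];r.servo_line(p-tz*.01,speed=.05);r.servo_line(p-tz*.01+[0,0,.14],speed=.2);print("clock",r.sense()["clock"])
E
python3 - <<'E'
from h import *
f=np.radians(37);s=.019-(.0045-.010*np.sin(f))/np.cos(f)
a,b=plan("J",3,-1,f,1,1,.035,s)
z=seat(b,.06)
if z<.004: 
    try: release(b)
    except r.IKError as e: print(e)
for n in("scene","top"):
    d=eyes.snapshot(n);np.save(n+"2.npy",d,allow_pickle=True)
E
```

```text
-0.005 [-4.7  2.1 11.2]
stop -0.005000000000000011 [-4.7  2.1 11.2]
clock 29.7167
```

J is seated at the expected height with a clean contact. Next is A into slot 3.

```bash
python3 - <<'E'
s=open('h.py').read()
s=s.replace("q=a[0]+up*(.02 if side is not None else lift);r.servo_line(q,speed=.12)","liftup(a[0],lift)")
i=s.index("    if side is not None: q=q+side");j=s.index("\n",i);s=s[:i]+s[j+1:]
s=s.replace("def pick(","""def liftup(p,lift):
    for dx in(0,.03,-.03,.06):
        for h in(lift,lift-.03):
            try: return r.servo_line(p+np.array([dx,0,h]),speed=.15)
            except r.IKError: pass
    raise r.IKError("lift")
def pick(""")
open('h.py','w').write(s)
E
python3 - <<'E'
from h import *
b=pick("A",2,-1,37,1,.13)
print(r.sense()["joints"].round(),ik((b[0]+[0,0,.13],b[1])).round())
z=seat(b)
if z<.004: release(b)
E
```

```text
at pick force [0.5 0.4 0.2]
opening 0.05944079459675412
lifted 0.05922526788329002 44.99854624271393 34.4333
[ 13. -20. 110. -17.  57. -61.] [-50. -41. 120.  37.  61.  43.]
0.023 [-4.3  0.8  2.8]
0.019 [-8.   1.9  4.8]
0.015 [-14.4   4.3   7.2]
0.011 [-22.9   6.2   8.5]
stop 0.010999999999999989 [-22.9   6.2   8.5]
```

The panel is binding, pushed back along -x in a way that grows with depth. I'll look before mending it.

```bash
python3 - <<'E'
from h import *
f=r.sense()["tcp_pos"];r.servo_line(f+[0,0,.03],speed=.06)
d=eyes.snapshot("scene");t=eyes.snapshot("top")
z=lambda im,y,x:cv2.resize(im[y:y+85,x:x+100,::-1],None,fx=4,fy=6.5,interpolation=cv2.INTER_CUBIC)
z=lambda im,y,x:cv2.resize(im[y:y+120,x:x+80,::-1],None,fx=5,fy=5,interpolation=cv2.INTER_CUBIC)
cv2.imwrite("pics/s3.png",np.hstack([z(d["frame"],235,140),z(t["frame"],180,335)]))
np.save("scene3.npy",d,allow_pickle=True);np.save("top3.npy",t,allow_pickle=True)
S=r.sense();print(S["tcp_pos"],S["orientation"],S["opening"],np.round(S["contact_force"],1))
E
```

```text
[ 0.36613298 -0.24446455  0.25914991] [-179.97641396  -52.99459418   -8.86462042] 0.0007412092427829934 [-0.8  0.5 -0. ]
```

View pics/s3.png

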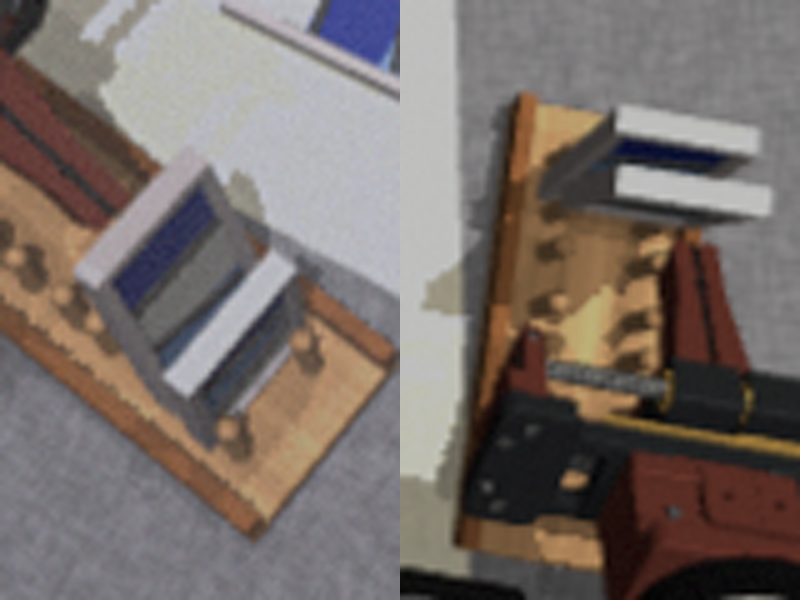

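The scene and top crops show J seated, with its top edge at about (230,320). A slipped out of the fingers and stands raised in slot 3, with its top edge from (80,275) to (195,155) and the gripper now empty. I'll triangulate its top edges.

```bash
python3 - <<'E'
from h import *
S=np.load("scene3.npy",allow_pickle=True).item();T=np.load("top3.npy",allow_pickle=True).item()
su=lambda p:(np.array(p)+.5)/5-.5+[140,235];tu=lambda p:(np.array(p)-[400,0]+.5)/5-.5+[335,180]
def rk(X): return (Rz(RACK[1]).T@(X-RACK[0])*1000).round(1)
for n,t,s in[("A-n",(768,216),(78,275)),("A-f",(770,187),(97,290)),("A+n",(617,200),(190,150)),("A+f",(617,168),(208,168)),
 ("J-n",(757,155),(165,382)),("J-f",(760,130),(187,395)),("J+n",(615,133),(275,250)),("J+f",(620,106),(297,268))]:
    X,e=tri(T,tu(t),S,su(s));print(n,rk(X),round(e*1000,1))
E
```

```text
A-n [ 39.6 -24.6 174.7] 5.1
A-f [ 50.2 -24.1 177.3] 7.0
A+n [ 37.1  34.  168.6] 3.9
A+f [ 48.6  34.1 169.5] 7.8
J-n [ 74.  -31.6 130.8] 1.0
J-f [ 84.3 -30.6 133.6] 0.7
J+n [ 73.2  29.  131.3] 0.0
J+f [ 84.7  28.5 132.6] 0.1
```

The panel may have been falling in that frame, so I'll wait and look again.

```bash
python3 - <<'E'
from h import *
r.wait(.8)
d=eyes.snapshot("scene");t=eyes.snapshot("top")
z=lambda im,y,x:cv2.resize(im[y:y+120,x:x+80,::-1],None,fx=5,fy=5,interpolation=cv2.INTER_CUBIC)
cv2.imwrite("pics/s4.png",np.hstack([z(d["frame"],235,140),z(t["frame"],180,335)]))
np.save("scene3.npy",d,allow_pickle=True);np.save("top3.npy",t,allow_pickle=True)
S=r.sense();print(S["tcp_pos"],S["clock"],S["opening"],np.round(S["contact_force"],1))
E
```

```text
[ 0.36609367 -0.24451006  0.25941984] 41.5167 0.0005141151715234908 [-0.9 -0.8 -0.4]
```

View pics/s4.png

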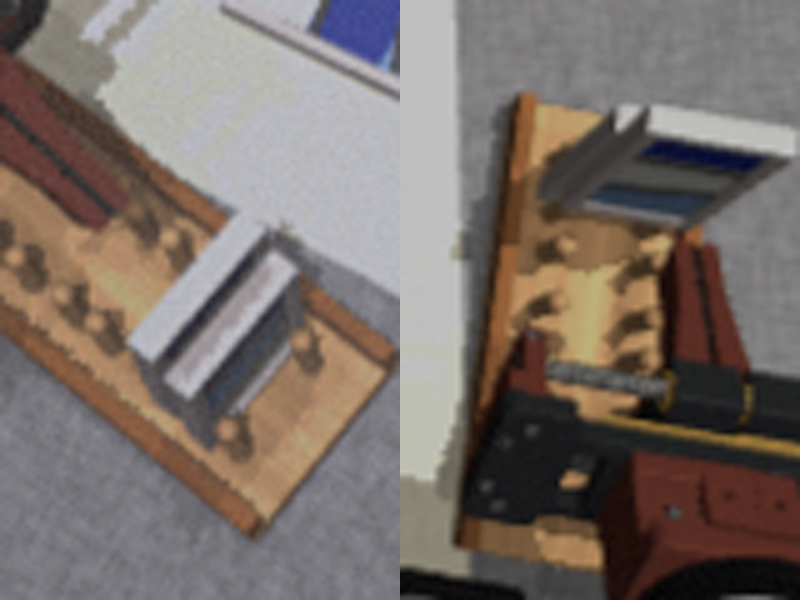

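A now leans back onto J: in the scene crop its top edge runs from (130,345) to (240,210). I'll triangulate to see how deep it sits.

```bash
python3 - <<'E'
from h import *
S=np.load("scene3.npy",allow_pickle=True).item();T=np.load("top3.npy",allow_pickle=True).item()
su=lambda p:(np.array(p)+.5)/5-.5+[140,235];tu=lambda p:(np.array(p)-[400,0]+.5)/5-.5+[335,180]
def rk(X): return (Rz(RACK[1]).T@(X-RACK[0])*1000).round(1)
for n,t,s in[("A-n",(795,155),(130,345)),("A-f",(797,130),(155,360)),("A+n",(650,138),(238,210)),("A+f",(645,107),(268,232))]:
    X,e=tri(T,tu(t),S,su(s));print(n,rk(X),round(e*1000,1))
for x,z in((22.5,12),(22.5,52),(35.5,52)):
    for y in(-30,30): print(x,y,z,(proj(T,rackpt(x/1e3,y/1e3,z/1e3))-[335,180])*5+[400,0],(proj(S,rackpt(x/1e3,y/1e3,z/1e3))-[140,235])*5)
E
```

```text
A-n [ 68.1 -32.9 169.8] 1.1
A-f [ 78.5 -32.  170.5] 0.1
A+n [ 65.3  25.7 169.9] 0.1
A+f [ 78.2  27.3 165.3] 1.2
22.5 -30 12 [648.05670187 297.01565652] [124.88421461 379.17101514]
22.5 30 12 [522.33233096 275.16712504] [221.79987608 265.99574758]
22.5 -30 52 [676.27169758 289.88062374] [105.87228591 352.25462029]
22.5 30 52 [545.09627964 267.10973411] [206.85882788 235.57460406]
35.5 -30 52 [679.37405417 261.72064034] [129.8784189 371.7480812]
35.5 30 52 [548.54045351 239.06836418] [230.67574747 254.08054288]
```

```bash
python3 - <<'E'
from h import *
S=np.load("scene3.npy",allow_pickle=True).item();T=np.load("top3.npy",allow_pickle=True).item()
def rk(X): return (Rz(RACK[1]).T@(X-RACK[0])*1000).round(1)
u=lambda p:(np.array(p)+.5)/3.5-.5+[90,190]
for n,p,z in[("-n top",(258,374),.192),("-f top",(272,388),.192),("+n top",(336,281),.192),("+f top",(354,297),.192),("-f bot",(307,446),.072),("+f bot",(382,362),.072)]:
    print(n,rk(onz(S,u(p),z)))
# J bottom from s4 scene: far-face lower edge
E
python3 - <<'E'
import cv2
from h import *
S2=np.load("scene2.npy",allow_pickle=True).item();T2=np.load("top2.npy",allow_pickle=True).item()
z=lambda im,y,x:cv2.resize(im[y:y+75,x:x+75,::-1],None,fx=5.3,fy=7.9,interpolation=cv2.INTER_CUBIC)
cv2.imwrite("pics/s5.png",np.hstack([z(S2["frame"],262,145),z(T2["frame"],185,340)]))
E
```

```text
-n top [ 64.  -28.8 192. ]
-f top [ 74.2 -29.8 192. ]
+n top [ 62.8  29.4 192. ]
+f top [ 75.5  28.5 192. ]
-f bot [ 70.  -29.6  72. ]
+f bot [72.1 30.8 72. ]
```

View pics/s5.png

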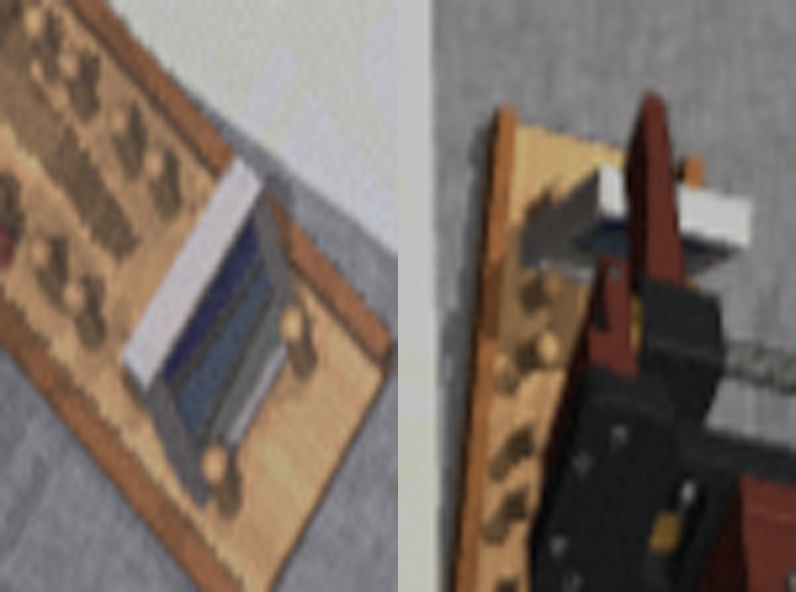

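In these crops, taken just after J's release, J stands in slot 4 between its dowels. I'll compare its top position then with its position now.

```bash
python3 - <<'E'
from h import *
S=np.load("scene3.npy",allow_pickle=True).item()
def rk(X): return (Rz(RACK[1]).T@(X-RACK[0])*1000).round(1)
for p in[(122,362),(147,390),(238,160),(265,185)]:
    print("J2",rk(onz(S,(np.array(p)+.5)/[5.3,7.9]-.5+[145,262],.132)))
f=np.radians(37);s=.019-(.0045-.010*np.sin(f))/np.cos(f)
a,b=plan("A",2,-1,f,1,1,.035,s);print(b[0],eul(b[1]), "grasp pt rack",rk(b[0]+b[1][:,2]*.163),"tip",rk(b[0]+b[1][:,2]*.182))
print(r.sense()["joints"])
E
```

```text
J2 [ 62.3 -32.6 132. ]
J2 [ 73.6 -32.2 132. ]
J2 [ 62.3  27.2 132. ]
J2 [ 73.9  28.3 132. ]
[ 0.36651087 -0.24426593  0.21767434] [180.   -53.    -8.85] grasp pt rack [  5.8   0.  119.6] tip [ 21.    0.  108.1]
[-49.7640305  -39.80966322 128.41661551  40.32271455  53.93557852
  35.90499747]
```

J stood upright at x = 68 after release and now leans to 79, so A most likely clipped it during the joint-space swing and twisted in the grip. A now rests on the dowel tops at about x = 46, leaning about 12° onto J. I'll re-grip it as it stands, above J's top, then lift, straighten and re-seat it.

```bash
cat > regrip.py <<'E'
from h import *
f=np.radians(37);lean=12.5
Rt,o=tool_in_panel(-1,f,1,.045,.012)
Rq0=np.c_[[0,0,-1.],[0,-1,0],[-1,0,0]]
Ry=Ro.from_euler('y',lean,degrees=True).as_matrix()
def pose(cx,cy,cz,lean):
    Ry=Ro.from_euler('y',lean,degrees=True).as_matrix();Rw=Rz(RACK[1])@Ry@Rq0
    return rackpt(cx,cy,cz)+Rw@o,Rw@Rt
top=np.array([.0725,-.003,.169]);c=top-Ry@np.array([0,0,.06])
G=pose(*c,lean);H=pose(.046,0,c[2]+.03,lean);V=pose(.0225,0,.072+.07,0)
E
python3 - <<'E'
from regrip import *
print(c,np.cross(Rq0[:,2],Rq0[:,0])-Rq0[:,1])
pre=(G[0]-G[1][:,2]*.06,G[1]);W=pose(.01,0,.072+.075,0)
H1=(G[0]+[0,0,.02],G[1])
for P in(pre,G,H1,H,W,V): print(ik(P))
E
```

```text
[ 0.05951362 -0.003       0.11042224] [-0.  0. -0.]
[-43.47618476 -30.02924128 112.15634799  24.06211958  64.83533411
  51.54588095]
[-40.40752765 -23.04428626 111.86566412  23.77282175  57.47644213
  51.64245671]
[-40.40752765 -23.51705235 110.17498993  23.2432867   59.46038422
  52.65484204]
[-41.05236927 -26.07835522 111.01102342  23.23948244  61.29941562
  52.75819786]
[-50.31343825 -41.68121805 125.62659907  38.63568073  57.8820171
  38.97411916]
[-48.86629985 -39.35313042 124.80280414  38.37707263  55.80774846
  39.20237297]
```

```bash
python3 - <<'E'
from regrip import *
p=r.sense()["tcp_pos"];r.servo_line(p+[0,0,.06],speed=.15);claw.let_go()
pre=G[0]-G[1][:,2]*.06
r.reach(pre,eul(G[1]));r.servo_line(G[0],speed=.06)
print("force",np.round(r.sense()["contact_force"],1))
claw.grab(45);print(r.sense()["opening"])
r.servo_line(G[0]+[0,0,.008],speed=.05);r.servo_line(H[0],speed=.08)
r.servo_line(V[0],eul(V[1]),speed=.08);r.wait(.3)
S=r.sense();print(S["opening"],S["clock"],np.round(S["contact_force"],1))
d=eyes.snapshot("scene");t=eyes.snapshot("top")
z=lambda im,y,x:cv2.resize(im[y:y+120,x:x+80,::-1],None,fx=5,fy=5,interpolation=cv2.INTER_CUBIC)
cv2.imwrite("pics/s6.png",np.hstack([z(d["frame"],225,140),z(t["frame"],180,335)]))
E
```

```text
force [0.8 0.6 0.4]
0.0598636058549245
0.05949447764280963 47.525 [ 0.4  0.2 -1.7]
```

View pics/s6.png

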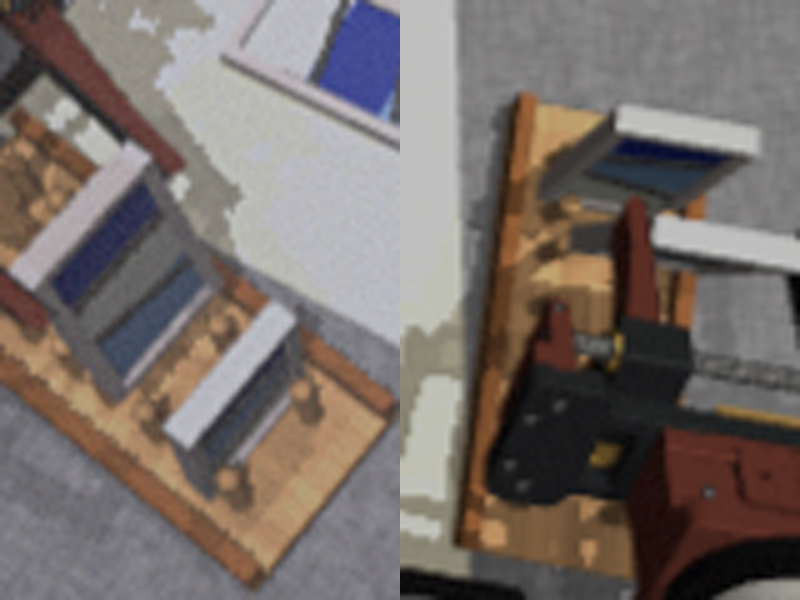

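A is held upright above slot 3. Its top edge runs from (15,275) to (150,163), and its far bottom edge from (118,400) to (220,288). I'll check the numbers, then seat it.

```bash
python3 - <<'E'
from regrip import *
S=np.load("scene3.npy",allow_pickle=True).item()
def rk(X): return (Rz(RACK[1]).T@(X-RACK[0])*1000).round(1)
for p,z in[((15,275),.202),((40,293),.202),((128,147),.202),((150,163),.202),((118,400),.082),((220,288),.082)]:
    print(rk(onz(S,(np.array(p)+.5)/5-.5+[140,225],z)))
E
```

```text
[ 18.9 -29.5 202. ]
[ 30.2 -29.  202. ]
[ 17.9  28.1 202. ]
[ 28.2  28.3 202. ]
[ 35.  -29.1  82. ]
[36.7 27.9 82. ]
```

The panel's foot is 6 mm ahead of its top, so I'll tip the tool by 2.9° about the grip and shift back 1.5 mm, then seat it.

```bash
python3 - <<'E'
from regrip import *
b=pose(.0225-.045*np.sin(np.radians(2.9))-.0015,0,.072,2.9)
r.servo_line(b[0]+[0,0,.07],eul(b[1]),speed=.05)
z=seat(b,.07)
if z<=.0035: release(b)
print(r.sense()["opening"],r.sense()["clock"])
E
```

```text
-0.001 [-1.4  0.5  3.6]
-0.005 [-2.3  2.5  9.6]
stop -0.005000000000000011 [-2.3  2.5  9.6]
clock 54.375
0.08774819408168301 54.375
```

A is seated at the expected height. For C and B I'll do the reorientation over the paper, beside the rack, and then slide in above the slot.

```bash
cat >> h.py <<'E'
def via(b):
    for dy in(.16,.12):
        for h in(.13,.10):
            P=(b[0]+Rz(RACK[1])@np.array([0,dy,h]),b[1])
            if ik(P) is not None: return P,h
    return None
E
python3 - <<'E'
from h import *
for p,k,phi in(("C",1,45),("B",0,52)):
    f=np.radians(phi);s=.019-(.0045-.010*np.sin(f))/np.cos(f)
    for d in(.035,.042):
        a,b=plan(p,k,1,f,-1,1,d,s);v=via(b);print(p,d,v and (ik(v[0]).round(),v[1]),ik((a[0]+[0,0,.13],a[1])), ik((b[0]+[0,0,.13],b[1])))
f=np.radians(45);s=.019-(.0045-.010*np.sin(f))/np.cos(f)
b=pick("C",1,1,45,-1,.13)
v,h=via(b);r.reach(v[0],eul(v[1]));S=r.sense();print(S["opening"],S["clock"],np.round(S["contact_force"],1))
r.servo_line(b[0]+[0,0,h],speed=.15)
# numeric upright check: dark/grey not needed; picture kept
np.save("scene4.npy",eyes.snapshot("scene"),allow_pickle=True)
z=seat(b,h)
if z<=.0035: release(b)
E
```

```text
C 0.035 None [ -9.5003258   39.06404166  47.26147656 -11.23201671 137.62079546
  74.04407998] [-51.37293111 -42.83142097 117.30411098  30.21049455  71.77004214
  46.71481494]
C 0.042 None [ -9.40785121  40.34049085  45.44620553 -11.2545003  138.16726384
  74.02234815] [-51.37293111 -42.6907909  116.5151264   30.10497629  72.33064078
  47.05720019]
B 0.035 None [  6.17938225  44.90116948  42.00993706  -0.71679296 145.08564156
  89.09168389] [-53.16187992 -44.18192664 114.97696861  25.81492052  80.97857889
  48.09097268]
B 0.042 None [  6.18375752  46.28122131  39.97776784  -0.72259911 145.73776237
  89.08494788] [-53.16187992 -43.96278604 114.14171425  25.77368455  81.53330538
  48.36222098]
at pick force [0.1 0.1 0.8]
opening 0.05936740934998474
lifted 0.0591687316594903 44.99534726142883 58.85Traceback (most recent call last):
  File "<stdin>", line 8, in <module>
TypeError: cannot unpack non-iterable NoneType object
```

C is held above the paper. I'll search for a via pose with the panel vertical beside the rack, allowing some yaw.

```bash
cat >> h.py <<'E'
def via2(b,h,xs=(.46,.50,.54,.58),ys=(-.10,-.06,-.13)):
    o=b[0]-(b[0]+b[1][:,2]*.163);g=b[0]+b[1][:,2]*.163;best=None
    for x in xs:
        for y in ys:
            for psi in(0,8,16,24,32):
                Q=Rz(psi);P=(np.array([x,y,g[2]+h])+Q@o,Q@b[1]);j=ik(P)
                if j is not None:
                    c=abs(j-ik((b[0]+[0,0,h],b[1]))).sum()
                    if best is None or c<best[0]: best=(c,P,j,(x,y,psi))
    return best
E
python3 - <<'E'
from h import *
f=np.radians(45);s=.019-(.0045-.010*np.sin(f))/np.cos(f)
a,b=plan("C",1,1,f,-1,1,.035,s)
v=via2(b,.13);print(v and (v[0],v[2].round(),v[3]), r.sense()["joints"].round(), ik((b[0]+[0,0,.13],b[1])).round())
if v:
    r.reach(v[1][0],eul(v[1][1]))
    try: r.servo_line(b[0]+[0,0,.13],eul(b[1]),speed=.12)
    except r.IKError as e: print(e)
    S=r.sense();print(S["opening"],S["clock"],S["tcp_pos"]-b[0],np.round(S["contact_force"],1))
    np.save("scene4.npy",eyes.snapshot("scene"),allow_pickle=True)
E
```

```text
(np.float64(17.630430543865064), array([-37., -43., 117.,  31.,  73.,  45.]), (0.5, -0.13, 16)) [ -9.  39.  47. -11. 138.  74.] [-51. -43. 117.  30.  72.  47.]
0.05945769706002041 61.4333 [0.00021524 0.00028943 0.12997999] [-0.8 -0.  -1. ]
```

```bash
python3 - <<'E'
from h import *
f=np.radians(45);s=.019-(.0045-.010*np.sin(f))/np.cos(f)
a,b=plan("C",1,1,f,-1,1,.035,s)
z=seat(b,.13)
if z<=.0035: release(b)
np.save("scene5.npy",eyes.snapshot("scene"),allow_pickle=True);np.save("top5.npy",eyes.snapshot("top"),allow_pickle=True)
f=np.radians(52);s=.019-(.0045-.010*np.sin(f))/np.cos(f)
a,b=plan("B",0,1,f,-1,1,.035,s);v=via2(b,.10);print(v and v[2:])
v=via2(b,.13);print(v and v[2:])
E
```

```text
-0.001 [-0.7  1.2  6.6]
-0.005 [-4.6  4.9 17.5]
stop -0.005000000000000011 [-4.6  4.9 17.5]
clock 68.4583
(array([-37.50687699, -45.0265856 , 118.49050625,  26.18312419,
        78.7236134 ,  46.60271487]), (0.46, -0.13, 16))
(array([-37.50687699, -44.22328378, 114.999116  ,  25.97325381,
        81.13813056,  47.80278856]), (0.46, -0.13, 16))
```

C is seated, so B goes to slot 1 next.

```bash
python3 - <<'E'
from h import *
b=pick("B",0,1,52,-1,.13)
v=via2(b,.13);r.reach(v[1][0],eul(v[1][1]))
r.servo_line(b[0]+[0,0,.13],eul(b[1]),speed=.12);print(r.sense()["opening"])
z=seat(b,.13)
if z<=.0035: release(b)
r.reach(jigpt(-.06,-.05,.45),eul(Rz(JIG[1])@np.diag([1,-1,-1.])))
S=eyes.snapshot("scene");T=eyes.snapshot("top");np.save("scene6.npy",S,allow_pickle=True);np.save("top6.npy",T,allow_pickle=True)
for d in(T,S):
    h=cv2.cvtColor(d["frame"],cv2.COLOR_RGB2HSV);m=cv2.morphologyEx(cv2.inRange(h,(88,30,60),(130,255,255)),cv2.MORPH_CLOSE,np.ones((5,5)))
    for c in cv2.findContours(m,cv2.RETR_EXTERNAL,cv2.CHAIN_APPROX_NONE)[0]:
        w=np.array([onz(d,q[0],.012)[:2]*1000 for q in c],np.float32)
        if cv2.contourArea(c)>60 and 350<w[:,0].mean()<760: print(c[:,0].mean(0).round(),np.round(cv2.minEnclosingCircle(w)[0],1),np.round(cv2.minAreaRect(w)[1],1))
z=lambda im,y,x:cv2.resize(im[y:y+120,x:x+80,::-1],None,fx=5,fy=5,interpolation=cv2.INTER_CUBIC)
cv2.imwrite("pics/s7.png",np.hstack([z(S["frame"],230,120),z(T["frame"],190,335)]))
E
```

```text
at pick force [-0.5 -0.4  1.8]
opening 0.05946465611719382
lifted 0.05919535306970193 44.99534726142883 73.2083
0.05946847594012354
-0.001 [-1.2  0.5  6.1]
-0.005 [-4.8  5.5 16.9]
stop -0.005000000000000011 [-4.8  5.5 16.9]
clock 82.8917
[ 89. 260.] [445.9 399.1] [29.5 58.1]
[385. 213.] [ 573.9 -300.3] [55.8 21.7]
[ 64. 197.] [591.4 469.2] [189.6  40.1]
[295. 149.] [726.4 -83.3] [46.6 47.1]
[189. 305.] [ 544.4 -262.6] [52.3  9.8]
[174. 296.] [ 502.2 -261.1] [47.5 11.4]
[168. 286.] [ 480.4 -249.3] [54.3 10.4]
[153. 276.] [ 440.2 -245.3] [53.9 30. ]
[304. 271.] [724.7 -83.5] [49.5 48.9]
[133. 260.] [ 382.5 -234.8] [54.3 15.4]
```

View pics/s7.png

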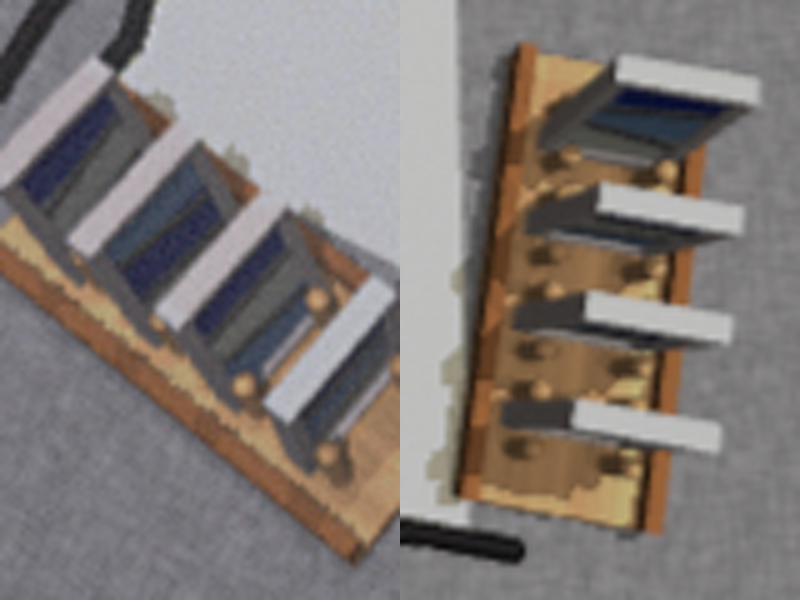

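All four panels stand in their slots: the scene crop shows them running from top left to bottom right, J leaning within the slot's slack. The roundel has been knocked to about (0.725, -0.083). I'll locate its neighbours to choose a closing direction.

```bash
python3 - <<'E'
from h import *
S=np.load("scene6.npy",allow_pickle=True).item();T=np.load("top6.npy",allow_pickle=True).item()
H=lambda d:cv2.cvtColor(d["frame"],cv2.COLOR_RGB2HSV)
def cen(d,lo,hi,box):
    m=cv2.inRange(H(d),lo,hi);k=np.zeros_like(m);x,y,w,h=box;k[y:y+h,x:x+w]=1;M=cv2.moments(m*k,True);return M["m10"]/M["m00"],M["m01"]/M["m00"]
ct=cen(T,(5,120,80),(22,255,255),(245,90,50,45));cs=cen(S,(5,120,80),(22,255,255),(325,230,60,60))
print("cleaner",ct,cs,tri(T,ct,S,cs))
bx=[(457,152),(500,143),(521,207),(478,219)]
print("box",[onz(T,np.array(p)/1.5,.028).round(3) for p in bx])
sb=[(447,442),(526,452),(522,515),(440,505)];print([onz(S,np.array(p)/1.5,.028).round(3) for p in sb])
R=lambda al,phi:np.c_[np.cross(Rz(al)@[0,1.,0],Rz(al)@[np.sin(phi),0,-np.cos(phi)]),Rz(al)@[0,1.,0],Rz(al)@[np.sin(phi),0,-np.cos(phi)]]
c=np.array([.7255,-.0834,.006])
for al in range(-90,91,15):
  for phi in(20,):
    f=np.radians(phi);A=R(al,f);P=(c-A[:,2]*.1805,A);print(al,ik(P) is not None,[(c+s*A[:,1]*.05).round(3)[:2].tolist() for s in(1,-1)])
A=R(JIG[1],np.radians(20));print(ik((jigpt(0,0,.012)-A[:,2]*.1805,A)))
E
```

```text
cleaner (269.01300390117035, 112.89336801040312) (354.8538713195202, 258.61177753544166) (array([ 0.80963441, -0.01767066,  0.03737282]), np.float64(0.0010814821821377382))
box [array([ 0.845, -0.107,  0.028]), array([ 0.863, -0.179,  0.028]), array([ 0.752, -0.211,  0.028]), array([ 0.73 , -0.14 ,  0.028])]
[array([ 0.736, -0.142,  0.028]), array([ 0.838, -0.104,  0.028]), array([ 0.865, -0.183,  0.028]), array([ 0.765, -0.222,  0.028])]
-90 True [[0.776, -0.083], [0.676, -0.083]]
-75 True [[0.774, -0.07], [0.677, -0.096]]
-60 True [[0.769, -0.058], [0.682, -0.108]]
-45 True [[0.761, -0.048], [0.69, -0.119]]
-30 True [[0.75, -0.04], [0.7, -0.127]]
-15 True [[0.738, -0.035], [0.713, -0.132]]
0 True [[0.726, -0.033], [0.726, -0.133]]
15 True [[0.713, -0.035], [0.738, -0.132]]
30 True [[0.7, -0.04], [0.75, -0.127]]
45 False [[0.69, -0.048], [0.761, -0.119]]
60 False [[0.682, -0.058], [0.769, -0.108]]
75 False [[0.677, -0.07], [0.774, -0.096]]
90 False [[0.676, -0.083], [0.776, -0.083]]
[ 30.05002302  -9.91230178 109.15768763  -7.73236388  62.12907179
 -67.15275422]
```

I'll close along azimuth -30°, which clears the jar, cleaner and box, and use a 25° tilt to keep the body clear of the raised foot.

```bash
cat >> h.py <<'E'
def RT(al,phi):
    f=np.radians(phi);y=Rz(al)@np.array([0,1.,0]);z=Rz(al)@np.array([np.sin(f),0,-np.cos(f)]);return np.c_[np.cross(y,z),y,z]
def rfind(zt,box=None):
    for n in("top","scene"):
        d=eyes.snapshot(n);h=cv2.cvtColor(d["frame"],cv2.COLOR_RGB2HSV);m=cv2.morphologyEx(cv2.inRange(h,(88,30,60),(130,255,255)),cv2.MORPH_CLOSE,np.ones((5,5)))
        for c in cv2.findContours(m,cv2.RETR_EXTERNAL,cv2.CHAIN_APPROX_NONE)[0]:
            w=np.array([onz(d,q[0],zt)[:2]*1000 for q in c],np.float32);s=cv2.minAreaRect(w)[1]
            if cv2.contourArea(c)>60 and min(s)>38 and max(s)<56: print(n,np.round(cv2.minEnclosingCircle(w)[0],1),np.round(cv2.minAreaRect(w)[0],1),np.round(s,1))
E
python3 - <<'E'
from h import *
up=np.array([0,0,1.]);c=np.array([.7255,-.0834,.006]);s=.163+.0187
A=RT(-30,25);P=c-A[:,2]*s;B=RT(JIG[1],25);Q=jigpt(0,0,.0125)-B[:,2]*s
for X in((P+up*.12,A),(Q+up*.11,B),(Q,B),(Q-B[:,2]*.06,B)): print(ik(X).round())
claw.let_go();r.reach(P+up*.12,eul(A));r.servo_line(P+up*.02,speed=.2);r.servo_line(P,speed=.05)
claw.grab(25);S=r.sense();print(S["opening"],np.round(S["contact_force"],1))
r.servo_line(P+up*.12,speed=.15)
r.reach(Q+up*.11,eul(B));S=r.sense();print(S["opening"],S["clock"])
f0=np.array(S["contact_force"])
r.servo_line(Q+up*.01,speed=.1);r.servo_line(Q,speed=.04);print((r.sense()["contact_force"]-f0).round(1))
claw.let_go();r.servo_line(Q-B[:,2]*.07,speed=.1)
r.reach(jigpt(-.06,-.15,.4),eul(RT(JIG[1],0)));r.wait(.2);print(r.sense()["clock"])
print("pad",jigpt(0,0,0)*1000);rfind(.018)
E
```

```text
[ -4.   6.  83. -11.  69. -62.]
[ 31. -18. 106. -10.  69. -67.]
[ 31. -14. 113. -11.  57. -64.]
[ 33. -20. 113. -11.  64. -64.]
0.05918322542022273 [-0.7 -0.2  0.3]
0.05889630039499424 91.6833
[0.  0.3 0.7]
95.775
pad [508.4 285.6   0. ]
scene [507.3 285.3] [507.3 285. ] [47.5 46.6]
```

The roundel lies flat within about 1.2 mm of the pad's centre. Next I'll pull the lever back down.

```bash
python3 - <<'E'
from h import *
R=RT(JIG[1],0);e=eul(R);ux=Rz(JIG[1])[:,0]
claw.grab(20);r.reach(jigpt(.10,-.10,.42),e);r.reach(jigpt(.168,0,.36),e);r.servo_line(jigpt(.168,0,.275),speed=.12);r.wait(.2)
f0=np.array(r.sense()["contact_force"]);x=.168
while x>.032:
    x-=.006 if x>.06 else .003;r.servo_line(jigpt(x,0,.275),speed=.08)
    f=(np.array(r.sense()["contact_force"])-f0)@ux
    if x<.07 or f>4: print(round(x,3),round(f,1),end=' | ')
    if f>18: break
r.servo_line(jigpt(x+.015,0,.275));r.servo_line(jigpt(x+.015,0,.38),speed=.2)
r.reach(jigpt(-.06,-.17,.42),e);r.wait(.3);print(r.sense()["clock"])
d={n:eyes.snapshot(n) for n in("top","scene")}
c=[]
K=jigpt(.0185,0,.1145)
for n in d:
    p=proj(d[n],K);m=(d[n]["frame"].max(2)<55).astype(np.uint8);k=np.zeros_like(m);cv2.circle(k,tuple(int(v) for v in p.round()),9,1,-1);M=cv2.moments(m*k,True);print(n,p,M["m00"]);c.append((M["m10"]/M["m00"],M["m01"]/M["m00"]))
print("knob",tri(d["top"],c[0],d["scene"],c[1]),K)
rfind(.018)
np.save("sf.npy",d["scene"],allow_pickle=True)
# rack tops check: white top edges in scene
S0,S1=np.load("scene6.npy",allow_pickle=True).item()["frame"],d["scene"]["frame"]
print("rack diff",cv2.absdiff(S0[230:350,120:200],S1[230:350,120:200]).mean())
E
```

```text
0.066 0.1 | 0.06 -0.6 | 0.057 1.0 | 0.054 0.9 | 0.051 1.2 | 0.048 1.9 | 0.045 7.1 | 0.042 12.9 | 0.039 18.3 | 107.9083
top [125.05734903 221.08870076] 0.0Traceback (most recent call last):
  File "<stdin>", line 16, in <module>
ZeroDivisionError: float division by zero
```

The lever met a firm stop where expected. I'll check the knob and roundel numerically.

```bash
python3 - <<'E'
from h import *
r.reach([.30,-.0,.5],eul(RT(0,0)));r.wait(.2)
d={n:eyes.snapshot(n) for n in("top","scene")};c=[];K=jigpt(.0185,0,.1145)
for n in d:
    p=proj(d[n],K);m=(d[n]["frame"].max(2)<75).astype(np.uint8);k=np.zeros_like(m);cv2.circle(k,tuple(int(v) for v in p.round()),9,1,-1);M=cv2.moments(m*k,True);print(n,p.round(),M["m00"])
    if M["m00"]: c.append((M["m10"]/M["m00"],M["m01"]/M["m00"]))
if len(c)==2: print("knob",tri(d["top"],c[0],d["scene"],c[1]),K)
S0,S1=np.load("scene6.npy",allow_pickle=True).item()["frame"],d["scene"]["frame"]
print("rack diff",cv2.absdiff(S0[230:350,120:200],S1[230:350,120:200]).mean())
b=[onz(d["scene"],q[0],.018)*1000 for cc in cv2.findContours(cv2.morphologyEx(cv2.inRange(cv2.cvtColor(S1,cv2.COLOR_RGB2HSV),(88,30,60),(130,255,255)),cv2.MORPH_CLOSE,np.ones((3,3))),cv2.RETR_EXTERNAL,cv2.CHAIN_APPROX_NONE)[0] for q in cc]
b=np.array(b);b=b[np.hypot(b[:,0]-508,b[:,1]-285)<45][:,:2];print("roundel glass extents",b.min(0),b.max(0),cv2.minEnclosingCircle(b.astype(np.float32)))
print(r.sense()["clock"])
E
```

```text
top [125. 221.] 68.0
scene [300.  90.] 46.0
knob (array([0.52645755, 0.28698975, 0.11703479]), np.float64(0.0014357837805898852)) [0.52663551 0.28871705 0.1145    ]
rack diff 2.909826388888889
roundel glass extents [481.95177305 260.40194191] [531.54732116 310.74678808] ((506.6614685058594, 285.4171447753906), 25.334487915039062)
109.2
```

The knob is back at its foot-down position, the roundel is within about 2 mm of centre, the rack is unchanged and the robot is clear.

```bash
python3 -c "
from station import r, eyes, claw
print(r.hand_in())"
```

```text
the job is handed in; nothing more can be done
None
```

I handed the job in with all four panels standing in the rack, the roundel flat within about 2 mm of the cork pad's centre, and the foot lowered to its stop; one panel slipped and had to be re-gripped, and the jig panel leans a few degrees in slot 4 but is fully down.

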